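# Pack the ribbon spools away

## Robot

A 6-joint arm with a two-finger parallel gripper is mounted at the origin on the work surface. World frame = base frame: x ahead of the robot, y to its left, z up, the work surface at z = 0. Lengths are in m, angles in degrees, forces in N, time in s.
With the tool pointing down it reaches from about 0.3 to 0.75 m from the base axis. Payload 8.5 kg.
Tool frame: the origin (TCP) lies on the centre line of the jaws, within the pads' length; the fingertips stand 17 mm ahead of it and the grasp point (between the pads) lies 2 mm behind it (env.tip_extent is the distance from the TCP to the fingertips, in m); z points along the fingers, y is the direction in which the jaws open and shut (so a half turn about z gives the same grasp; the last joint's range is limited). The gripper opens to 85 mm and grips with 20 to 120 N. Pads are 22 mm wide; open, the fingers measure 114 mm over their backs; the gripper's body (76 mm by 85 mm) begins 54 mm behind the grasp point. The pads swing forward as they close: fully open they stand 13 mm farther back than shut.
Start: joints at [-80.862, 21.807, 74.336, -0, 83.858, -12.336], TCP at [0.201, -0.512, 0.248] pointing down, gripper open.
Joint ranges: [-178.18, 178.18], [-50.72, 133.34], [12.68, 142.11], [-81.47, 261.47], [9.98, 163.14], [-165.26, 165.26]. Speed limits (degrees/s): [136.94, 136.94, 180, 180, 180, 180].

## Interface

Orientations are given as a 3x3 rotation matrix whose columns are the frame's x, y, z axes.
In Python, from rig import telemetry, get_image, camera_params, close_job, env gives the robot as it stands.
- The arm moves only by the tool apply_moves, never from a script. Its argument "motion" is a list of rows, each an object of numbers: "tx", "ty", "tz": the shift along the tool's x, y, z in cm; "turn": the turn about the tool's z in degrees; "jaw": the gripper's target within -1 to 1 (fully open at 1, half-way at 0, shut at -1). In form: [{"tx": .., "ty": .., "tz": .., "turn": .., "jaw": ..}, ...]. A call has 1 to 5 rows; each row is the pose to reach, as a shift and turn from the pose measured when the call began, along the tool's axes at that moment; what a row does not reach only later rows make up. A row lasts 1/12 s, in which the tool goes at most 41.7 mm and 7.16 degrees, less where a joint would pass 70% of its speed; a pose out of reach is approached as far as the arm can. A call with a gripper value outside its range is refused whole. The fingers move at their own pace and stop on an object; "squeeze" is the grip in N (left out, the last holds). Time passes only in rows, so rows that repeat a pose let the fingers close. It gives the time, the measured TCP pose, the force and the opening at its end, in the units of the state.
- telemetry.observe(): the state, without advancing time (a new reading comes with each control period).
- get_image(name): name is "scene" or "top"; returns (picture, depth): 400x640x3 uint8, red, green, blue; 400x640 float32, m along the optical axis (not along the pixel's ray), 0 where there is no reading.
- camera_params(name): a dict with "fx", "fy", "cx", "cy" (pixels), "rvec" (rotation vector, rad) and "tvec" (3), from world to camera coordinates, as OpenCV has them. Camera axes: x right, y down, z forward; pixel columns grow to the right and rows downward; lengths in m; the calibration is good to about 2 mm. A picture is of the moment at which its call begins. camera_params takes no time and is no camera call.
- close_job(): hands the job in, once; it reports no verdict.
The state is a dict: "time_s": time; "q": joint angles; "qvel": joint speeds; "joint_efforts": joint torques, N m; "position": TCP position; "tool_rot": TCP orientation; "ft_force": force on the tool from outside, world axes, zero at the start; "wrist_torque": the same for the moment, N m; "grip_width": finger opening in m.
Only numpy, scipy, OpenCV 4.12 (cv2) and the standard library are available. Lean on these libraries where they do the work, as an engineer would, in place of code of your own. Each camera call takes 0.05 s, during which the arm holds its last target. There are 200 camera calls.

## Task

Pack the three ribbon spools into the green tray, each standing upright and fully down in the round well that fits its size, set down rather than dropped. The smallest sits on a light wooden stand: draw it straight up off the pin so that the stand is neither tipped nor carried off, and leave the stand standing on the bench. Leave the wide-holed tape roll and the bare cardboard tube where they are.

Things in the scene. Friction and masses are not known exactly. Their poses are not given: they have to be found in the camera images.
- spool_large: Large ribbon spool standing upright: two cardboard discs of 64 mm diameter with red ribbon wound almost flush between them, 55 mm tall, a narrow 14 mm hole down the middle, about 120 g. At the start it stands on the bench. Origin at the centre of its underside, z up along its axis; round, so its yaw means nothing.
- spool_medium: Medium ribbon spool standing upright: two cardboard discs of 46 mm diameter with red ribbon wound almost flush between them, 55 mm tall, a narrow 14 mm hole down the middle, about 70 g. At the start it stands on the bench. Origin at the centre of its underside, z up along its axis; round, so its yaw means nothing.
- spool_small: Small ribbon spool standing upright: two cardboard discs of 30 mm diameter with red ribbon wound almost flush between them, 55 mm tall, a narrow 14 mm hole down the middle, about 35 g. At the start it is threaded on the stand's upright pin, its underside 8 mm above the bench, the pin's tip showing 7 mm above its top. Origin at the centre of its underside, z up along its axis; round, so its yaw means nothing.
- stand: Light loose spool stand (50 g), dark wood: a round base 64 mm in diameter and 8 mm thick with an upright pin 10 mm thick in its middle, its tip 70 mm above the bench. It stands free on the bench and tips easily; a spool must rise 62 mm to clear the pin. Origin at the centre of its underside, z up along the pin.
- tape_roll: Look-alike that does not belong: roll of brown tape standing like a spool, a ring 64 mm across and 48 mm tall with a wide 50 mm hole, no ribbon; loose, 90 g. Origin at the centre of its underside, z up along its axis; round, so its yaw means nothing.
- card_tube: Look-alike that does not belong: bare cardboard core standing on end, 46 mm across, 50 mm tall, with a wide 39 mm hole, no ribbon; loose, 25 g. Origin at the centre of its underside, z up along its axis; round, so its yaw means nothing.
- tray: Fixed shallow green plastic tray, 100 mm (its x) by 283 mm (its y), 24 mm high, walls and floor 4 mm thick, holding three black foam blocks side by side along its y, in any order. Origin at the centre of its underside.
- well_large: Fixed black foam block 90 x 90 mm, 18 mm thick, lying on the tray's floor (its top 22 mm above the bench), with one round well of 80 mm diameter through its middle, so that a spool in it stands on the tray's floor, 4 mm above the bench. It is the well for the large spool (64 mm). Origin at the centre of the well, level with the tray's floor; z up.
- well_medium: Fixed black foam block 90 x 90 mm, 18 mm thick, lying on the tray's floor (its top 22 mm above the bench), with one round well of 62 mm diameter through its middle, so that a spool in it stands on the tray's floor, 4 mm above the bench. It is the well for the medium spool (46 mm). Origin at the centre of the well, level with the tray's floor; z up.
- well_small: Fixed black foam block 90 x 90 mm, 18 mm thick, lying on the tray's floor (its top 22 mm above the bench), with one round well of 45 mm diameter through its middle, so that a spool in it stands on the tray's floor, 4 mm above the bench. It is the well for the small spool (30 mm). Origin at the centre of the well, level with the tray's floor; z up.

How it is judged (in metres and radians):
At the end, for the whole second after the job is handed in: Each spool rests released in the well of its own size: within 12 mm of its centre, within 5 mm of fully down, tilted under 7 degrees. Tape roll and card tube are upright within 30 mm of their starts; the stand is upright (6 degrees) on the bench (horizontal distance between spool_large and well_large below 0.012 m and z of spool_large in the frame of well_large below 0.005 m and angle between each of spool_large, spool_medium, spool_small, tape_roll, card_tube's own z axis and vertical below 0.12 rad and linear speed of each of spool_large, spool_medium, spool_small, stand below 0.02 m/s and horizontal distance between spool_medium and well_medium below 0.012 m and z of spool_medium in the frame of well_medium below 0.005 m and horizontal distance between spool_small and well_small below 0.012 m and z of spool_small in the frame of well_small below 0.005 m and distance of each of tape_roll, card_tube from where it was at the start of the episode below 0.03 m and angle between stand's own z axis and vertical below 0.1 rad and height (world z) of stand below 0.01 m); the robot touches nothing.
It fails at once if a spool is dropped into its well from more than about 20 mm instead of being set down ((contact force between the fingers and spool_large below 0.05 N and horizontal distance between spool_large and well_large below 0.03 m and z of spool_large in the frame of well_large above 0.012 m and linear speed of spool_large above 0.4 m/s) or (contact force between the fingers and spool_medium below 0.05 N and horizontal distance between spool_medium and well_medium below 0.03 m and z of spool_medium in the frame of well_medium above 0.012 m and linear speed of spool_medium above 0.4 m/s) or (contact force between the fingers and spool_small below 0.05 N and horizontal distance between spool_small and well_small below 0.03 m and z of spool_small in the frame of well_small above 0.012 m and linear speed of spool_small above 0.4 m/s)).
It fails at once if the tape roll or the card tube is moved by more than 40 mm (distance of any of tape_roll, card_tube from where it was at the start of the episode above 0.04 m).
It fails at once if the spool stand tips by more than about 20 degrees (angle between stand's own z axis and vertical above 0.35 rad).
It fails at once if the spool stand is lifted more than 25 mm off the bench (height (world z) of stand above 0.025 m).
It also fails if it takes over 99 s, if anything falls off the work surface, if the arm or the gripper's body presses on something with over 40 N, if the wrist force passes 120 N, or if a joint passes its speed limit or range.

## Working session

There is one attempt and no reset: what is moved stays moved. The work goes in short steps, Python scripts to look and compute and a tool call to move; the robot and the scene stay as the last step left them, time stands still between calls to the robot, and variables do not carry over. Pictures are saved under pics/ and viewed, about 12 in all and at most 16, crops included, and the job is handed in when it is done.

Besides the shell and the picture viewer there is one more tool, called after ">>>" by a JSON object that holds its "op" and its "data". apply_moves: Moves the arm, as the interface text tells. Its arguments: {"type":"object","properties":{"motion":{"type":"array"},"squeeze":{"type":"number"}},"required":["motion"]}

```bash
mkdir -p pics; ls; cat > h.py <<'E'
import numpy as np, cv2
from rig import telemetry, get_image, camera_params, close_job, env
def cam(n):
    p=camera_params(n); K=np.array([[p['fx'],0,p['cx']],[0,p['fy'],p['cy']],[0,0,1.]])
    return K, cv2.Rodrigues(np.array(p['rvec'],float))[0], np.array(p['tvec'],float).ravel()
def cloud(n,d):
    K,R,t=cam(n); v,u=np.indices(d.shape)
    c=np.stack([(u-K[0,2])/K[0,0]*d,(v-K[1,2])/K[1,1]*d,d],-1)
    return (c-t)@R
def ray(n,u,v,z):
    K,R,t=cam(n); o=-R.T@t; r=R.T@np.linalg.inv(K)@np.array([u,v,1.])
    return o+r*(z-o[2])/r[2]
def save(n,im): cv2.imwrite('pics/'+n+'.png',cv2.cvtColor(im,cv2.COLOR_RGB2BGR))
E
python3 - <<'E'
from h import *
for n in('top','scene'):
    im,d=get_image(n); save(n+'0',im); np.savez('/tmp/'+n,im=im,d=d)
    K,R,t=cam(n); print(n,-R.T@t,R[2],K[0,0],(d>0).mean())
s=telemetry.observe();print(s)
E
```

```text
pics
top [ 4.55714963e-01 -8.29590413e-04  9.49760775e-01] [ 0.07162555 -0.00803669 -0.99739921] 404.3775106107463 0.99581640625
scene [ 0.90218874 -0.40946206  0.72411941] [-0.41844809  0.46060078 -0.78278229] 375.5904955752867 0.99601171875
{'time_s': 0.1, 'q': array([-8.08610394e+01,  2.18389860e+01,  7.43786610e+01, -6.42542397e-04,
        8.38578375e+01, -1.23343078e+01]), 'qvel': array([ 0.00277847, -0.15816102, -0.1606104 , -0.0496113 , -0.08010636,
       -0.05492496]), 'joint_efforts': array([ 3.47966219e-03, -4.49221301e+01, -2.31658387e+01, -1.47102946e-04,
        3.63869178e-03, -7.59976871e-06]), 'position': array([ 0.20130757, -0.51158557,  0.24776641]), 'tool_rot': array([[ 9.30588047e-01,  3.66068079e-01, -2.20258777e-04],
       [ 3.66068045e-01, -9.30587180e-01,  1.29895745e-03],
       [ 2.70536866e-04, -1.28942398e-03, -9.99999132e-01]]), 'ft_force': array([-0.80307834,  0.50746453,  0.56862213]), 'wrist_torque': array([-0.00660025, -0.01617739,  0.064139  ]), 'grip_width': 0.08557865599439153}
```

View pics/top0.png

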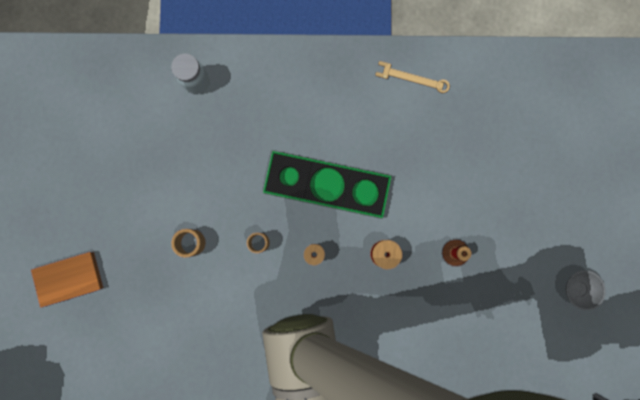

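View pics/scene0.png

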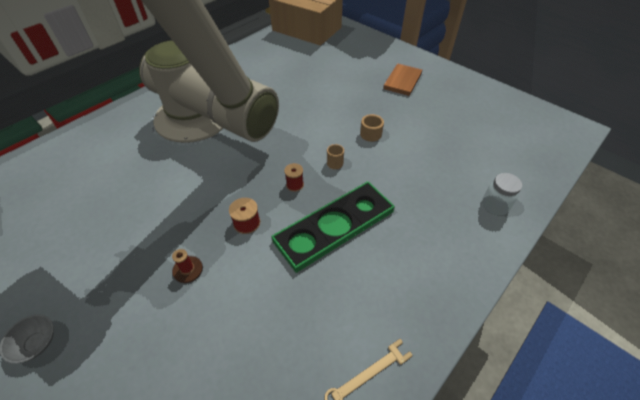

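The top view shows the tape roll (187,242), tube (258,242), medium spool (314,254), large spool (387,254) and the small spool on its stand (460,253). The wells are small (290,176), large (328,184) and medium (366,193). The scene view agrees with this order.

```bash
cat >> h.py <<'E'
def disc(n,im,d,seed,r=0.05,tol=0.006):
    """top disc near world xy seed: height from depth, circle from cloud points at that height"""
    P=cloud(n,d); near=(np.hypot(P[...,0]-seed[0],P[...,1]-seed[1])<r)&(d>0)&(P[...,2]>.02)&(P[...,2]<.12)
    z=P[near][:,2]; h,e=np.histogram(z,np.arange(.03,.12,.002)); zt=e[h.argmax()]+.001
    m=near&(abs(P[...,2]-zt)<tol); zt=np.median(P[m][:,2]); q=P[m][:,:2].astype(np.float32)
    (c,rad)=cv2.minEnclosingCircle(q); return np.array(c),rad,zt,m.sum(),np.percentile(z,99)
def well(n,im,d,seed):
    hsv=cv2.cvtColor(im,cv2.COLOR_RGB2HSV); g=cv2.inRange(hsv,(45,100,40),(85,255,255))
    P=cloud(n,d); near=(np.hypot(P[...,0]-seed[0],P[...,1]-seed[1])<.043); 
    m=(near&(g>0)).astype(np.uint8); k,l,s,c=cv2.connectedComponentsWithStats(m)
    i=1+s[1:,4].argmax(); q=P[l==i]; return q[:,:2].min(0),q[:,:2].max(0),np.median(q[:,2]),s[i,4],l==i
E
python3 - <<'E'
from h import *
D={n:np.load(f'/tmp/{n}.npz') for n in('top','scene')}
seeds=dict(tape=(187,242,.05),tube=(258,242,.05),med=(314,254,.055),large=(387,254,.055),small=(463,253,.063))
for k,(u,v,z) in seeds.items():
    s=ray('top',u,v,z)
    for n in D: c,r,zt,N,zm=disc(n,D[n]['im'],D[n]['d'],s); print(k,n,c.round(4),round(r,4),round(zt,4),N,round(zm,4))
for k,(u,v) in dict(ws=(290,176),wl=(328,184),wm=(366,193)).items():
    s=ray('top',u,v,.015)
    for n in D:
        a,b,z,N,m=well(n,D[n]['im'],D[n]['d'],s); print(k,n,((a+b)/2).round(4),(b-a).round(4),round(float(z),4),N)
        # black foam
# tray by outline: green rim minAreaRect on plane z=.024
for n in D:
    P=cloud(n,D[n]['d']); hsv=cv2.cvtColor(D[n]['im'],cv2.COLOR_RGB2HSV); g=cv2.inRange(hsv,(45,100,30),(85,255,255))>0
    m=g&(P[...,2]>.019)&(P[...,2]<.03); print(n,cv2.minAreaRect(P[m][:,:2].astype(np.float32)),np.median(P[m][:,2]))
    b=(D[n]['im'].max(-1)<60)&(P[...,2]>.015)&(P[...,2]<.03)&(P[...,0]>.38)&(P[...,0]<.62)&(abs(P[...,1])<.2); print(b.sum(),np.median(P[b][:,2]))
E
```

```text
tape top [0.4442 0.3004] 0.0322 0.0478 291 0.0514
tape scene [0.4442 0.2986] 0.0333 0.0481 164 0.0509
tube top [0.4457 0.1428] 0.0232 0.0501 105 0.053
tube scene [0.4457 0.1413] 0.0241 0.0496 89 0.0524
med top [0.4195 0.0157] 0.0228 0.0552 306 0.0586
med scene [0.4192 0.0143] 0.0242 0.0557 220 0.0583
large top [ 0.42   -0.1455] 0.0322 0.0551 635 0.0585
large scene [ 0.4208 -0.1473] 0.0335 0.0554 517 0.0579
small top [ 0.4227 -0.313 ] 0.0153 0.0631 142 0.07
small scene [ 0.4232 -0.3143] 0.0163 0.0631 162 0.0704
ws top [0.5997 0.0759] [0.0438 0.045 ] 0.0048 308
ws scene [0.5992 0.0745] [0.0462 0.0493] 0.0048 161
wl top [ 0.581  -0.0136] [0.0792 0.0794] 0.0045 953
wl scene [ 0.582  -0.0151] [0.0842 0.0819] 0.0049 666
wm top [ 0.5627 -0.1023] [0.0609 0.0619] 0.0045 579
wm scene [ 0.5636 -0.1046] [0.0648 0.0637] 0.0046 441
top ((0.5807428359985352, -0.013340577483177185), (0.28259387612342834, 0.10041230916976929), 78.01439666748047) 0.023220585481025152
2148 0.022267028343465136
scene ((0.581442654132843, -0.015388980507850647), (0.2830037474632263, 0.10029931366443634), 78.06173706054688) 0.023197319765302767
1861 0.02246497774768775
```

>>> {"op": "apply_moves", "data": {"motion": [{"tx": 27.9, "ty": -10.3, "tz": 0, "turn": -57, "jaw": 1}, {"tx": 27.9, "ty": -10.3, "tz": 2, "turn": -57, "jaw": 1}, {"tx": 27.9, "ty": -10.3, "tz": 4, "turn": -57, "jaw": 1}, {"tx": 27.9, "ty": -10.3, "tz": 6, "turn": -57, "jaw": 1}, {"tx": 27.9, "ty": -10.3, "tz": 8, "turn": -57, "jaw": 1}]}}

```text
time_s: 0.52
position: [0.3537, -0.3755, 0.21]
tool_rot: [[0.535, 0.845, 0.001], [0.845, -0.535, -0.001], [-0.0, 0.001, -1.0]]
ft_force: [0.1, -0.7, -0.4]
grip_width: 0.0852
```

```bash
cat > go.py <<'E'
import sys; from h import *
x,y,z=map(float,sys.argv[1:4]); ang=float(sys.argv[4]) if len(sys.argv)>4 else -11.5
s=telemetry.observe(); R=s['tool_rot']; p=s['position']; d=R.T@(np.array([x,y,z])-p)*100
a=np.degrees(np.arctan2(R[1,1],R[0,1])); print('t',round(s['time_s'],2),'pos',p.round(4),'w',round(s['grip_width'],4),'F',s['ft_force'].round(1),'cm',d.round(2),'turn',round(a-ang,2),'z',R[:,2].round(4))
E
python3 go.py .423 -.3136 .13
```

```text
t 0.52 pos [ 0.3537 -0.3755  0.21  ] w 0.0852 F [ 0.1 -0.7 -0.4] cm [8.94 2.53 8.  ] turn -20.87 z [ 1.1e-03 -8.0e-04 -1.0e+00]
```

>>> {"op": "apply_moves", "data": {"motion": [{"tx": 8.9, "ty": 2.5, "tz": 4, "turn": -21, "jaw": 1}, {"tx": 8.9, "ty": 2.5, "tz": 8, "turn": -21, "jaw": 1}, {"tx": 8.9, "ty": 2.5, "tz": 8, "turn": -21, "jaw": 1}, {"tx": 8.9, "ty": 2.5, "tz": 8, "turn": -21, "jaw": 1}, {"tx": 8.9, "ty": 2.5, "tz": 8, "turn": -21, "jaw": 1}]}}

```text
time_s: 0.93
position: [0.4227, -0.3124, 0.1285]
tool_rot: [[0.196, 0.981, -0.002], [0.981, -0.196, 0.002], [0.002, -0.002, -1.0]]
ft_force: [1.0, -1.3, 0.9]
grip_width: 0.0853
```

```bash
python3 go.py .423 -.3136 .05; python3 -c "
from h import *
im,d=get_image('scene'); save('s1',cv2.resize(im[180:340,90:330],None,fx=3,fy=3))"
```

```text
t 0.93 pos [ 0.4227 -0.3124  0.1285] w 0.0853 F [ 1.  -1.3  0.9] cm [-0.12  0.07  7.85] turn 0.22 z [-0.0015  0.0021 -1.    ]
```

View pics/s1.png

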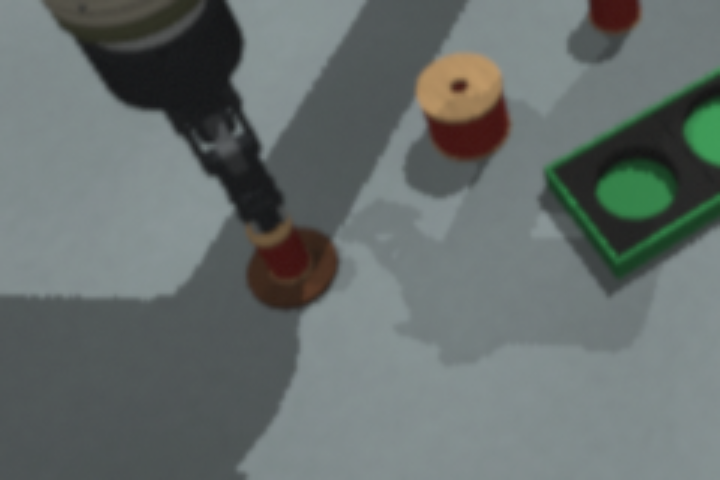

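The gripper stands above the small spool (crop 275,240), in line with it. I'll go down around it.

>>> {"op": "apply_moves", "data": {"motion": [{"tx": -0.1, "ty": 0.1, "tz": 2, "turn": 0, "jaw": 1}, {"tx": -0.1, "ty": 0.1, "tz": 4, "turn": 0, "jaw": 1}, {"tx": -0.1, "ty": 0.1, "tz": 6, "turn": 0, "jaw": 1}, {"tx": -0.1, "ty": 0.1, "tz": 7.8, "turn": 0, "jaw": 1}, {"tx": -0.1, "ty": 0.1, "tz": 7.8, "turn": 0, "jaw": 1}]}}

```text
time_s: 1.4
position: [0.4222, -0.3157, 0.0506]
tool_rot: [[0.201, 0.98, -0.001], [0.98, -0.201, 0.001], [0.001, -0.002, -1.0]]
ft_force: [-0.8, 0.1, 0.0]
grip_width: 0.0853
```

```bash
python3 go.py .423 -.3136 .05
```

```text
t 1.4 pos [ 0.4222 -0.3157  0.0506] w 0.0853 F [-0.8  0.1  0. ] cm [0.22 0.04 0.06] turn -0.08 z [-0.0014  0.0014 -1.    ]
```

>>> {"op": "apply_moves", "data": {"motion": [{"tx": 0.2, "ty": 0.05, "tz": 0, "turn": 0, "jaw": 0.3}, {"tx": 0.2, "ty": 0.05, "tz": 0, "turn": 0, "jaw": 0.1}, {"tx": 0.2, "ty": 0.05, "tz": 0, "turn": 0, "jaw": 0}, {"tx": 0.2, "ty": 0.05, "tz": 0, "turn": 0, "jaw": -0.1}, {"tx": 0.2, "ty": 0.05, "tz": 0, "turn": 0, "jaw": -0.1}], "squeeze": 20}}

```text
time_s: 1.82
position: [0.4233, -0.3142, 0.0514]
tool_rot: [[0.201, 0.98, -0.0], [0.98, -0.201, 0.0], [0.0, -0.0, -1.0]]
ft_force: [-0.7, 0.4, -0.1]
grip_width: 0.0382
```

```bash
python3 go.py .423 -.3136 .05
```

```text
t 1.82 pos [ 0.4233 -0.3142  0.0514] w 0.0382 F [-0.7  0.4 -0.1] cm [ 0.05 -0.04  0.14] turn -0.09 z [-4.e-04  2.e-04 -1.e+00]
```

>>> {"op": "apply_moves", "data": {"motion": [{"tx": 0, "ty": 0, "tz": 0.1, "turn": 0, "jaw": -0.2}, {"tx": 0, "ty": 0, "tz": 0.1, "turn": 0, "jaw": -0.3}, {"tx": 0, "ty": 0, "tz": 0.1, "turn": 0, "jaw": -0.4}, {"tx": 0, "ty": 0, "tz": 0.1, "turn": 0, "jaw": -0.5}, {"tx": 0, "ty": 0, "tz": 0.1, "turn": 0, "jaw": -0.6}], "squeeze": 25}}

```text
time_s: 2.23
position: [0.4233, -0.3143, 0.0507]
tool_rot: [[0.201, 0.98, -0.0], [0.98, -0.201, -0.0], [-0.0, -0.0, -1.0]]
ft_force: [-1.0, 0.1, 6.0]
grip_width: 0.0291
```

```bash
python3 go.py .423 -.3136 .15;python3 -c "
from h import *
im,d=get_image('scene'); save('s2',cv2.resize(im[200:320,110:270],None,fx=4,fy=4))"
```

```text
t 2.23 pos [ 0.4233 -0.3143  0.0507] w 0.0291 F [-1.   0.1  6. ] cm [ 0.06 -0.05 -9.93] turn -0.09 z [-2.e-04 -1.e-04 -1.e+00]
```

View pics/s2.png

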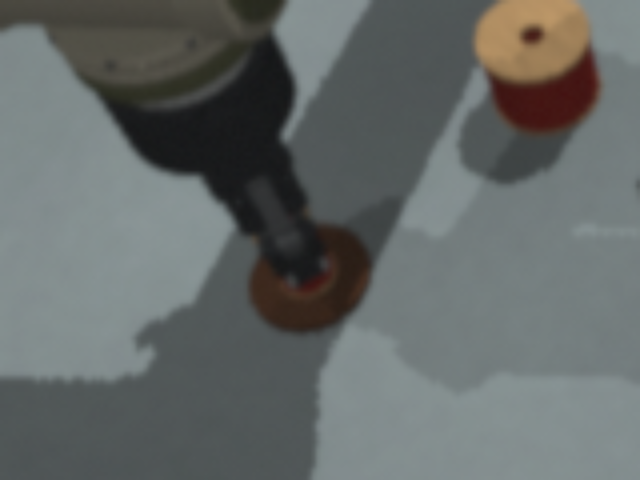

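Gripped at 29 mm, with the stand upright (crop 310,280). Now a straight, slow lift.

>>> {"op": "apply_moves", "data": {"motion": [{"tx": 0, "ty": 0, "tz": 0, "turn": 0, "jaw": -0.7}, {"tx": 0, "ty": 0, "tz": -0.2, "turn": 0, "jaw": -0.7}, {"tx": 0, "ty": 0, "tz": -0.7, "turn": 0, "jaw": -0.7}, {"tx": 0, "ty": 0, "tz": -1.2, "turn": 0, "jaw": -0.7}, {"tx": 0, "ty": 0, "tz": -1.5, "turn": 0, "jaw": -0.7}], "squeeze": 40}}

```text
time_s: 2.7
position: [0.4235, -0.3144, 0.0664]
tool_rot: [[0.201, 0.98, 0.0], [0.98, -0.201, -0.001], [-0.001, 0.0, -1.0]]
ft_force: [0.9, 0.2, 0.0]
grip_width: 0.0283
```

```bash
python3 go.py .423 -.3136 .15;python3 -c "
from h import *
im,d=get_image('scene'); save('s3',cv2.resize(im[200:320,110:270],None,fx=4,fy=4))"
```

```text
t 2.7 pos [ 0.4235 -0.3144  0.0664] w 0.0283 F [0.9 0.2 0. ] cm [ 0.07 -0.06 -8.36] turn -0.09 z [ 3.e-04 -6.e-04 -1.e+00]
```

View pics/s3.png

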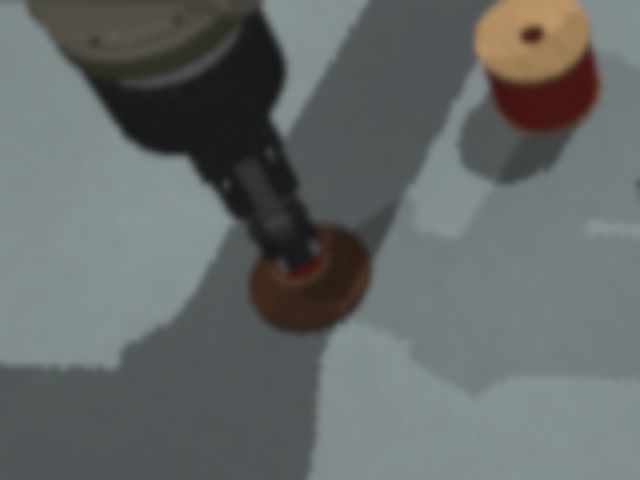

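The spool is rising and the stand hasn't moved (base still at crop 310,280). I'll continue straight up.

>>> {"op": "apply_moves", "data": {"motion": [{"tx": 0, "ty": 0, "tz": -1.5, "turn": 0, "jaw": -0.7}, {"tx": 0, "ty": 0, "tz": -3, "turn": 0, "jaw": -0.7}, {"tx": 0, "ty": 0, "tz": -4.5, "turn": 0, "jaw": -0.7}, {"tx": 0, "ty": 0, "tz": -6, "turn": 0, "jaw": -0.7}, {"tx": 0, "ty": 0, "tz": -8, "turn": 0, "jaw": -0.7}]}}

```text
time_s: 3.17
position: [0.4232, -0.3141, 0.1469]
tool_rot: [[0.201, 0.98, -0.0], [0.98, -0.201, -0.0], [-0.0, -0.0, -1.0]]
ft_force: [-0.4, 0.3, -0.2]
grip_width: 0.0284
```

```bash
python3 go.py .5995 .0752 .15;python3 -c "
from h import *
im,d=get_image('scene'); save('s4',cv2.resize(im[160:320,90:330],None,fx=3,fy=3))"
```

```text
t 3.17 pos [ 0.4232 -0.3141  0.1469] w 0.0284 F [-0.4  0.3 -0.2] cm [41.67  9.45 -0.31] turn -0.08 z [-2.e-04 -0.e+00 -1.e+00]
```

View pics/s4.png

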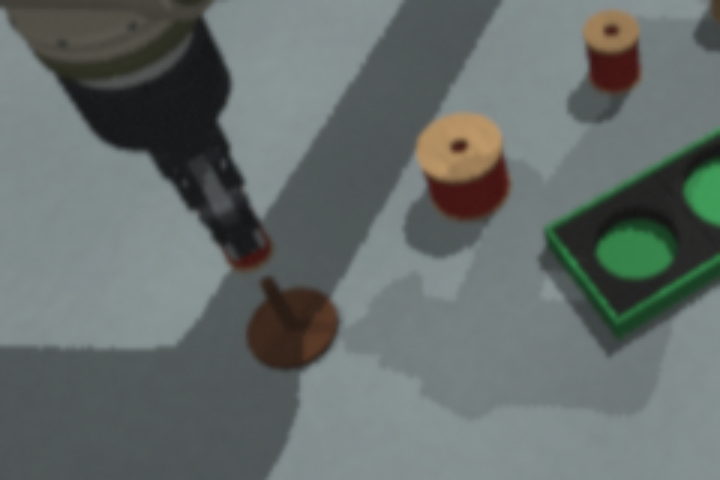

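The spool is clear of the pin (tip at crop 268,283) and the stand is upright. Next it goes over to the small well.

>>> {"op": "apply_moves", "data": {"motion": [{"tx": 41.7, "ty": 9.4, "tz": -0.3, "turn": 0, "jaw": -0.7}, {"tx": 41.7, "ty": 9.4, "tz": -0.3, "turn": 0, "jaw": -0.7}, {"tx": 41.7, "ty": 9.4, "tz": -0.3, "turn": 0, "jaw": -0.7}, {"tx": 41.7, "ty": 9.4, "tz": -0.3, "turn": 0, "jaw": -0.7}, {"tx": 41.7, "ty": 9.4, "tz": -0.3, "turn": 0, "jaw": -0.7}]}}

```text
time_s: 3.63
position: [0.5101, -0.1229, 0.1497]
tool_rot: [[0.201, 0.98, 0.005], [0.98, -0.201, -0.005], [-0.004, 0.006, -1.0]]
ft_force: [0.7, -0.6, -1.1]
grip_width: 0.0286
```

```bash
python3 go.py .5995 .0752 .12
```

```text
t 3.63 pos [ 0.5101 -0.1229  0.1497] w 0.0286 F [ 0.7 -0.6 -1.1] cm [21.22  4.76  2.91] turn -0.1 z [ 0.0046 -0.0054 -1.    ]
```

>>> {"op": "apply_moves", "data": {"motion": [{"tx": 4.2, "ty": 1.0, "tz": 0, "turn": 0, "jaw": -0.7}, {"tx": 8.4, "ty": 1.9, "tz": 0, "turn": 0, "jaw": -0.7}, {"tx": 12.6, "ty": 2.8, "tz": 0, "turn": 0, "jaw": -0.7}, {"tx": 16.8, "ty": 3.8, "tz": 1, "turn": 0, "jaw": -0.7}, {"tx": 21, "ty": 4.7, "tz": 2, "turn": 0, "jaw": -0.7}]}}

```text
time_s: 4.05
position: [0.595, 0.0657, 0.1317]
tool_rot: [[0.201, 0.98, 0.006], [0.98, -0.201, -0.006], [-0.004, 0.007, -1.0]]
ft_force: [0.2, -0.6, -0.6]
grip_width: 0.0287
```

>>> {"op": "apply_moves", "data": {"motion": [{"tx": 0, "ty": 0, "tz": 0, "turn": 0, "jaw": -0.7}, {"tx": 0, "ty": 0, "tz": 0, "turn": 0, "jaw": -0.7}]}}

```text
time_s: 4.22
position: [0.5949, 0.0678, 0.1307]
tool_rot: [[0.197, 0.98, 0.005], [0.98, -0.197, -0.005], [-0.004, 0.006, -1.0]]
ft_force: [-0.3, 0.3, 0.0]
grip_width: 0.0287
```

```bash
python3 go.py .5995 .0752 .06; cat > seen.py <<'E'
import sys
from h import *
n=sys.argv[1]; s=telemetry.observe()['position']
im,d=get_image('scene'); P=cloud('scene',d); hsv=cv2.cvtColor(im,cv2.COLOR_RGB2HSV)
red=((hsv[...,0]<8)|(hsv[...,0]>172))&(hsv[...,1]>140)&(hsv[...,2]>40)
m=red&(np.hypot(P[...,0]-s[0],P[...,1]-s[1])<.05)&(d>0); q=P[m]
print('red',m.sum(),'zmin/max',np.percentile(q[:,2],[1,5,95,99]).round(4),'mean',q.mean(0).round(4),'x',q[:,0].min(),q[:,0].max(),'y',q[:,1].min(),q[:,1].max())
v,u=np.where(m); cy,cx=int(v.mean()),int(u.mean()); y0=max(cy-60,0); x0=max(cx-80,0)
save(n,cv2.resize(im[y0:y0+120,x0:x0+160],None,fx=4,fy=4))
E
python3 seen.py s5
```

```text
t 4.22 pos [0.5949 0.0678 0.1307] w 0.0287 F [-0.3  0.3  0. ] cm [0.85 0.26 7.07] turn 0.12 z [ 0.0049 -0.0054 -1.    ]
red 99 zmin/max [0.0919 0.0934 0.1353 0.1367] mean [0.5987 0.057  0.1135] x 0.5882732094402263 0.6075839326674647 y 0.05271052613719109 0.07688061081704525
```

View pics/s5.png

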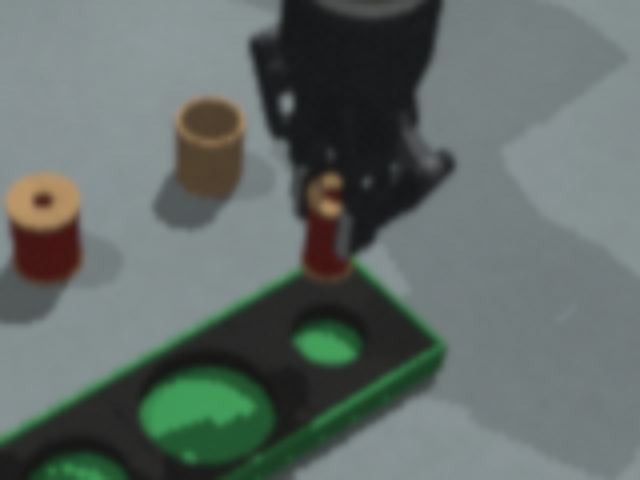

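The spool hangs upright over the tray (crop 325,230) with its underside about 41 mm below the TCP. I'll set it down in stages.

>>> {"op": "apply_moves", "data": {"motion": [{"tx": 0.8, "ty": 0.2, "tz": 1.5, "turn": 0, "jaw": -0.7}, {"tx": 0.8, "ty": 0.2, "tz": 3, "turn": 0, "jaw": -0.7}, {"tx": 0.8, "ty": 0.2, "tz": 4.5, "turn": 0, "jaw": -0.7}, {"tx": 0.8, "ty": 0.2, "tz": 5.2, "turn": 0, "jaw": -0.7}, {"tx": 0.8, "ty": 0.2, "tz": 5.2, "turn": 0, "jaw": -0.7}]}}

```text
time_s: 4.68
position: [0.5978, 0.072, 0.0781]
tool_rot: [[0.201, 0.98, 0.003], [0.98, -0.201, -0.006], [-0.005, 0.004, -1.0]]
ft_force: [0.2, 0.4, -0.6]
grip_width: 0.0288
```

```bash
python3 go.py .5995 .0752 .046
```

```text
t 4.68 pos [0.5978 0.072  0.0781] w 0.0288 F [ 0.2  0.4 -0.6] cm [0.37 0.09 3.21] turn -0.1 z [ 0.0027 -0.0057 -1.    ]
```

>>> {"op": "apply_moves", "data": {"motion": [{"tx": 0.4, "ty": 0.1, "tz": 0.4, "turn": 0, "jaw": -0.7}, {"tx": 0.4, "ty": 0.1, "tz": 1.2, "turn": 0, "jaw": -0.7}, {"tx": 0.4, "ty": 0.1, "tz": 2.0, "turn": 0, "jaw": -0.7}, {"tx": 0.4, "ty": 0.1, "tz": 2.6, "turn": 0, "jaw": -0.7}, {"tx": 0.4, "ty": 0.1, "tz": 3.0, "turn": 0, "jaw": -0.7}]}}

```text
time_s: 5.1
position: [0.5994, 0.0755, 0.0472]
tool_rot: [[0.201, 0.98, 0.002], [0.98, -0.201, -0.006], [-0.005, 0.003, -1.0]]
ft_force: [0.1, -0.7, -0.4]
grip_width: 0.0287
```

```bash
python3 go.py .5995 .0752 .046; python3 seen.py s6
```

```text
t 5.1 pos [0.5994 0.0755 0.0472] w 0.0287 F [ 0.1 -0.7 -0.4] cm [-0.03  0.02  0.12] turn -0.1 z [ 0.0017 -0.0057 -1.    ]
red 85 zmin/max [0.0087 0.0114 0.0505 0.0526] mean [0.6019 0.064  0.0309] x 0.5897204369627036 0.6163355127542386 y 0.055469764718859164 0.08327233321911676
```

>>> {"op": "apply_moves", "data": {"motion": [{"tx": 0, "ty": 0, "tz": 0.1, "turn": 0, "jaw": -0.7}, {"tx": 0, "ty": 0, "tz": 0.2, "turn": 0, "jaw": -0.7}, {"tx": 0, "ty": 0, "tz": 0.2, "turn": 0, "jaw": -0.7}]}}

```text
time_s: 5.4
position: [0.5995, 0.0755, 0.0467]
tool_rot: [[0.201, 0.98, 0.003], [0.98, -0.201, -0.006], [-0.005, 0.004, -1.0]]
ft_force: [-4.8, -0.5, 13.0]
grip_width: 0.0284
```

It has touched down (13 N). I'll release and retreat.

>>> {"op": "apply_moves", "data": {"motion": [{"tx": 0, "ty": 0, "tz": 0, "turn": 0, "jaw": -0.2}, {"tx": 0, "ty": 0, "tz": 0, "turn": 0, "jaw": 0.2}, {"tx": 0, "ty": 0, "tz": 0, "turn": 0, "jaw": 0.3}, {"tx": 0, "ty": 0, "tz": -0.5, "turn": 0, "jaw": 0.3}, {"tx": 0, "ty": 0, "tz": -1.5, "turn": 0, "jaw": 0.3}]}}

```text
time_s: 5.82
position: [0.5989, 0.0756, 0.0611]
tool_rot: [[0.201, 0.98, 0.0], [0.98, -0.201, -0.006], [-0.006, 0.001, -1.0]]
ft_force: [-0.4, 0.9, 0.3]
grip_width: 0.0558
```

>>> {"op": "apply_moves", "data": {"motion": [{"tx": 0, "ty": 0, "tz": -4, "turn": 0, "jaw": 1}, {"tx": 0, "ty": 0, "tz": -8, "turn": 0, "jaw": 1}, {"tx": 0, "ty": 0, "tz": -8, "turn": 0, "jaw": 1}]}}

```text
time_s: 6.07
position: [0.6019, 0.076, 0.1496]
tool_rot: [[0.201, 0.98, 0.014], [0.98, -0.201, -0.007], [-0.004, 0.015, -1.0]]
ft_force: [0.5, 1.0, 0.9]
grip_width: 0.0851
```

```bash
python3 go.py .4194 .015 .12; python3 seen.py s7; python3 -c "
from h import *
im,d=get_image('scene'); print(disc('scene',im,d,(.5995,.0752),.03)); print(disc('scene',im,d,(.4194,.015)))"
```

```text
t 6.07 pos [0.6019 0.076  0.1496] w 0.0851 F [0.5 1.  0.9] cm [ -9.63 -16.7    2.74] turn -0.07 z [ 0.014  -0.0068 -0.9999]
red 121 zmin/max [0.0099 0.0118 0.0509 0.0532] mean [0.6053 0.0661 0.0323] x 0.5907897465564809 0.6134615099761954 y 0.05590697401834931 0.08156484714104324
(array([0.59912544, 0.0758513 ]), 0.0162704735994339, np.float64(0.05929085738804106), np.int64(105), np.float64(0.06141025122709985))
(array([0.41971532, 0.01353516]), 0.02409105747938156, np.float64(0.05554791324692002), np.int64(221), np.float64(0.057912613436481075))
```

View pics/s7.png

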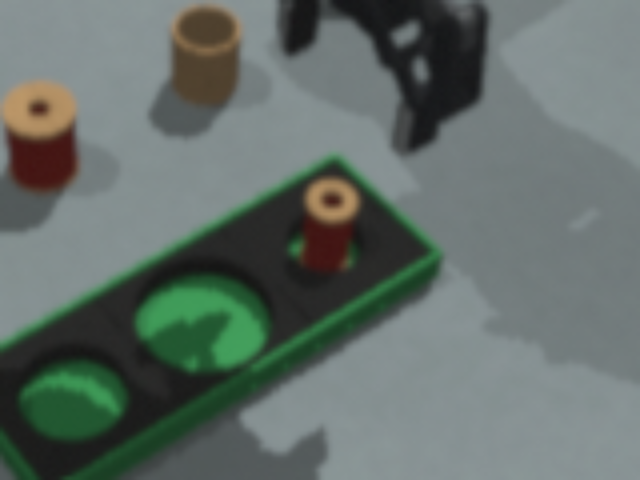

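The small spool stands upright in its well (crop 330,225), its top at 59 mm and its centre within 1 mm. Medium next.

>>> {"op": "apply_moves", "data": {"motion": [{"tx": -2.1, "ty": -3.6, "tz": 0, "turn": 0, "jaw": 1}, {"tx": -4.2, "ty": -7.2, "tz": 0, "turn": 0, "jaw": 1}, {"tx": -6.2, "ty": -10.8, "tz": 0, "turn": 0, "jaw": 1}, {"tx": -8.2, "ty": -14.2, "tz": 1, "turn": 0, "jaw": 1}, {"tx": -9.6, "ty": -16.7, "tz": 2, "turn": 0, "jaw": 1}]}}

```text
time_s: 6.58
position: [0.4133, 0.0153, 0.1223]
tool_rot: [[0.201, 0.98, 0.003], [0.98, -0.201, -0.006], [-0.005, 0.004, -1.0]]
ft_force: [1.3, 0.1, 0.0]
grip_width: 0.0854
```

>>> {"op": "apply_moves", "data": {"motion": [{"tx": 0, "ty": 0, "tz": 0, "turn": 0, "jaw": 1}, {"tx": 0, "ty": 0, "tz": 0, "turn": 0, "jaw": 1}]}}

```text
time_s: 6.75
position: [0.4116, 0.0153, 0.1216]
tool_rot: [[0.202, 0.979, -0.0], [0.979, -0.202, -0.005], [-0.005, 0.001, -1.0]]
ft_force: [0.9, -0.3, 0.3]
grip_width: 0.0852
```

```bash
python3 go.py .4194 .015 .042
```

```text
t 6.75 pos [0.4116 0.0153 0.1216] w 0.0852 F [ 0.9 -0.3  0.3] cm [0.17 0.77 7.96] turn -0.15 z [-2.0e-04 -5.1e-03 -1.0e+00]
```

>>> {"op": "apply_moves", "data": {"motion": [{"tx": 0.2, "ty": 0.8, "tz": 0, "turn": 0, "jaw": 1}, {"tx": 0.2, "ty": 0.8, "tz": 2, "turn": 0, "jaw": 1}, {"tx": 0.2, "ty": 0.8, "tz": 4, "turn": 0, "jaw": 1}, {"tx": 0.2, "ty": 0.8, "tz": 6, "turn": 0, "jaw": 1}, {"tx": 0.2, "ty": 0.8, "tz": 7.6, "turn": 0, "jaw": 1}]}}

```text
time_s: 7.17
position: [0.4215, 0.0154, 0.0443]
tool_rot: [[0.201, 0.98, 0.0], [0.98, -0.201, -0.005], [-0.005, 0.001, -1.0]]
ft_force: [0.1, -0.3, -0.7]
grip_width: 0.0854
```

```bash
python3 go.py .4194 .015 .042
```

```text
t 7.17 pos [0.4215 0.0154 0.0443] w 0.0854 F [ 0.1 -0.3 -0.7] cm [-0.08 -0.2   0.23] turn -0.11 z [ 4.0e-04 -5.1e-03 -1.0e+00]
```

>>> {"op": "apply_moves", "data": {"motion": [{"tx": -0.1, "ty": -0.2, "tz": 0.2, "turn": 0, "jaw": 0.7}, {"tx": -0.1, "ty": -0.2, "tz": 0.2, "turn": 0, "jaw": 0.4}, {"tx": -0.1, "ty": -0.2, "tz": 0.2, "turn": 0, "jaw": 0.2}, {"tx": -0.1, "ty": -0.2, "tz": 0.2, "turn": 0, "jaw": 0}, {"tx": -0.1, "ty": -0.2, "tz": 0.2, "turn": 0, "jaw": -0.2}]}}

```text
time_s: 7.58
position: [0.4202, 0.0148, 0.0431]
tool_rot: [[0.201, 0.98, 0.003], [0.98, -0.201, -0.006], [-0.005, 0.004, -1.0]]
ft_force: [1.0, 0.4, 0.9]
grip_width: 0.0448
```

>>> {"op": "apply_moves", "data": {"motion": [{"tx": 0, "ty": 0, "tz": 0, "turn": 0, "jaw": -0.4}, {"tx": 0, "ty": 0, "tz": 0, "turn": 0, "jaw": -0.4}, {"tx": 0, "ty": 0, "tz": 0, "turn": 0, "jaw": -0.4}]}}

```text
time_s: 7.83
position: [0.4204, 0.0147, 0.0435]
tool_rot: [[0.201, 0.98, 0.003], [0.98, -0.201, -0.006], [-0.005, 0.004, -1.0]]
ft_force: [-0.3, 0.7, -1.1]
grip_width: 0.0452
```

```bash
python3 go.py .563 -.1035 .12
```

```text
t 7.83 pos [0.4204 0.0147 0.0435] w 0.0452 F [-0.3  0.7 -1.1] cm [-8.75 16.38 -7.54] turn -0.1 z [ 0.0033 -0.0059 -1.    ]
```

>>> {"op": "apply_moves", "data": {"motion": [{"tx": 0, "ty": 0, "tz": -1, "turn": 0, "jaw": -0.4}, {"tx": 0, "ty": 0, "tz": -3, "turn": 0, "jaw": -0.4}, {"tx": 0, "ty": 0, "tz": -5.5, "turn": 0, "jaw": -0.4}, {"tx": 0, "ty": 0, "tz": -7.5, "turn": 0, "jaw": -0.4}, {"tx": -1, "ty": 2, "tz": -7.5, "turn": 0, "jaw": -0.4}]}}

```text
time_s: 8.25
position: [0.4367, 0.0026, 0.1217]
tool_rot: [[0.199, 0.98, 0.006], [0.98, -0.199, -0.006], [-0.005, 0.007, -1.0]]
ft_force: [0.8, -0.3, -0.0]
grip_width: 0.0453
```

```bash
python3 go.py .563 -.1035 .12; python3 seen.py s8
```

```text
t 8.25 pos [0.4367 0.0026 0.1217] w 0.0453 F [ 0.8 -0.3 -0. ] cm [-7.88 14.49  0.32] turn 0.0 z [ 0.0062 -0.0063 -1.    ]
red 141 zmin/max [0.0842 0.0855 0.1246 0.127 ] mean [ 0.4474 -0.0141  0.1028] x 0.43090514833965293 0.4594314004958325 y -0.020990900804519444 0.007499511759950877
```

>>> {"op": "apply_moves", "data": {"motion": [{"tx": -1.9, "ty": 3.5, "tz": 0, "turn": 0, "jaw": -0.4}, {"tx": -3.7, "ty": 6.9, "tz": 0, "turn": 0, "jaw": -0.4}, {"tx": -5.5, "ty": 10.2, "tz": 0, "turn": 0, "jaw": -0.4}, {"tx": -7, "ty": 13, "tz": 0.5, "turn": 0, "jaw": -0.4}, {"tx": -7.8, "ty": 14.4, "tz": 1, "turn": 0, "jaw": -0.4}]}}

```text
time_s: 8.72
position: [0.5693, -0.1088, 0.1126]
tool_rot: [[0.202, 0.979, 0.012], [0.979, -0.202, -0.009], [-0.007, 0.014, -1.0]]
ft_force: [-1.4, 0.3, -1.2]
grip_width: 0.045
```

>>> {"op": "apply_moves", "data": {"motion": [{"tx": 0, "ty": 0, "tz": 0, "turn": 0, "jaw": -0.4}, {"tx": 0, "ty": 0, "tz": 0, "turn": 0, "jaw": -0.4}]}}

```text
time_s: 8.88
position: [0.5691, -0.1091, 0.1118]
tool_rot: [[0.203, 0.979, 0.011], [0.979, -0.203, -0.009], [-0.006, 0.012, -1.0]]
ft_force: [0.0, -0.2, -0.7]
grip_width: 0.0446
```

```bash
python3 go.py .563 -.1035 .055; python3 seen.py s9
```

```text
t 8.88 pos [ 0.5691 -0.1091  0.1118] w 0.0446 F [ 0.  -0.2 -0.7] cm [ 0.46 -0.78  5.66] turn -0.24 z [ 0.0107 -0.0087 -0.9999]
red 138 zmin/max [0.0743 0.0761 0.1138 0.1157] mean [ 0.5783 -0.1271  0.0935] x 0.5601414174601252 0.5923239172061419 y -0.13225435243002956 -0.10665797500190502
```

View pics/s9.png

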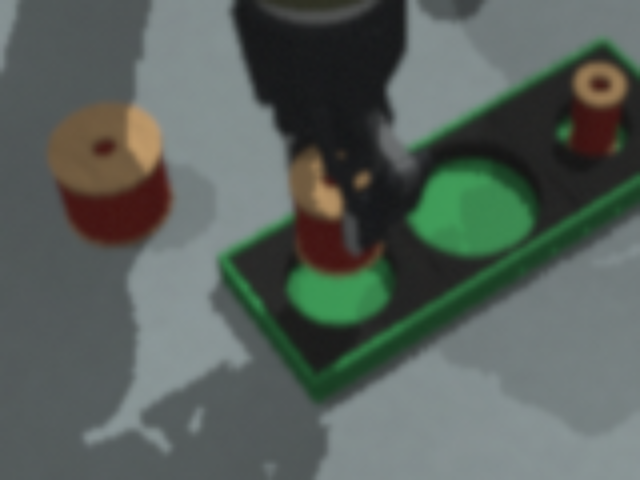

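The medium spool hangs over its well (crop 340,225; well at 340,290), straight. I'll correct xy and go down.

>>> {"op": "apply_moves", "data": {"motion": [{"tx": 0.5, "ty": -0.8, "tz": 1, "turn": 0, "jaw": -0.4}, {"tx": 0.5, "ty": -0.8, "tz": 2, "turn": 0, "jaw": -0.4}, {"tx": 0.5, "ty": -0.8, "tz": 3, "turn": 0, "jaw": -0.4}, {"tx": 0.5, "ty": -0.8, "tz": 3.5, "turn": 0, "jaw": -0.4}, {"tx": 0.5, "ty": -0.8, "tz": 3.5, "turn": 0, "jaw": -0.4}]}}

```text
time_s: 9.35
position: [0.5616, -0.1018, 0.0758]
tool_rot: [[0.202, 0.979, 0.009], [0.979, -0.202, -0.008], [-0.006, 0.01, -1.0]]
ft_force: [0.3, 0.2, -0.9]
grip_width: 0.0447
```

```bash
python3 go.py .563 -.1035 .0475
```

```text
t 9.35 pos [ 0.5616 -0.1018  0.0758] w 0.0447 F [ 0.3  0.2 -0.9] cm [-0.12  0.15  2.84] turn -0.18 z [ 0.0086 -0.0078 -0.9999]
```

>>> {"op": "apply_moves", "data": {"motion": [{"tx": -0.1, "ty": 0.1, "tz": 0.7, "turn": 0, "jaw": -0.4}, {"tx": -0.1, "ty": 0.1, "tz": 1.4, "turn": 0, "jaw": -0.4}, {"tx": -0.1, "ty": 0.1, "tz": 2.1, "turn": 0, "jaw": -0.4}, {"tx": -0.1, "ty": 0.1, "tz": 2.6, "turn": 0, "jaw": -0.4}, {"tx": -0.1, "ty": 0.1, "tz": 2.8, "turn": 0, "jaw": -0.4}]}}

```text
time_s: 9.77
position: [0.5623, -0.1032, 0.0471]
tool_rot: [[0.203, 0.979, 0.007], [0.979, -0.202, -0.007], [-0.006, 0.009, -1.0]]
ft_force: [-4.5, 1.3, 17.4]
grip_width: 0.045
```

>>> {"op": "apply_moves", "data": {"motion": [{"tx": 0, "ty": 0, "tz": 0.1, "turn": 0, "jaw": -0.4}, {"tx": 0, "ty": 0, "tz": 0.1, "turn": 0, "jaw": -0.4}]}}

```text
time_s: 9.93
position: [0.5623, -0.1032, 0.0471]
tool_rot: [[0.202, 0.979, 0.008], [0.979, -0.202, -0.008], [-0.006, 0.009, -1.0]]
ft_force: [-2.9, 1.7, 9.7]
grip_width: 0.0449
```

```bash
python3 go.py .563 -.1035 .0465; python3 seen.py s10
```

```text
t 9.93 pos [ 0.5623 -0.1032  0.0471] w 0.0449 F [-2.9  1.7  9.7] cm [-0.02  0.08  0.07] turn -0.17 z [ 0.0075 -0.0075 -0.9999]
red 109 zmin/max [0.0083 0.0097 0.0489 0.0504] mean [ 0.5724 -0.1213  0.0277] x 0.5587394549227476 0.5868166672446875 y -0.12615695405776883 -0.10396001290404626
```

>>> {"op": "apply_moves", "data": {"motion": [{"tx": 0, "ty": 0, "tz": 0, "turn": 0, "jaw": 0.2}, {"tx": 0, "ty": 0, "tz": 0, "turn": 0, "jaw": 0.6}, {"tx": 0, "ty": 0, "tz": 0, "turn": 0, "jaw": 0.6}, {"tx": 0, "ty": 0, "tz": -0.5, "turn": 0, "jaw": 0.6}, {"tx": 0, "ty": 0, "tz": -1.5, "turn": 0, "jaw": 0.7}]}}

```text
time_s: 10.4
position: [0.5616, -0.1029, 0.0617]
tool_rot: [[0.202, 0.979, 0.006], [0.979, -0.202, -0.007], [-0.005, 0.007, -1.0]]
ft_force: [0.1, 0.1, -0.0]
grip_width: 0.0726
```

>>> {"op": "apply_moves", "data": {"motion": [{"tx": 0, "ty": 0, "tz": -3, "turn": 0, "jaw": 1}, {"tx": 0, "ty": 0, "tz": -6.5, "turn": 0, "jaw": 1}, {"tx": 0, "ty": 0, "tz": -6.5, "turn": 0, "jaw": 1}]}}

```text
time_s: 10.65
position: [0.5638, -0.1033, 0.1335]
tool_rot: [[0.202, 0.979, 0.016], [0.979, -0.202, -0.011], [-0.008, 0.018, -1.0]]
ft_force: [0.8, 0.0, 0.5]
grip_width: 0.0854
```

```bash
python3 go.py .4204 -.1464 .12; python3 -c "
from h import *
im,d=get_image('scene'); print(disc('scene',im,d,(.563,-.1035),.04)); print(disc('scene',im,d,(.4204,-.1464)))"
```

```text
t 10.65 pos [ 0.5638 -0.1033  0.1335] w 0.0854 F [0.8 0.  0.5] cm [ -7.11 -13.19   1.17] turn -0.16 z [ 0.0159 -0.011  -0.9998]
(array([ 0.56230789, -0.10343434]), 0.023949727416038513, np.float64(0.059441391920567334), np.int64(293), np.float64(0.06154861251532154))
(array([ 0.42043442, -0.14683864]), 0.032960306853055954, np.float64(0.05542368290558748), np.int64(522), np.float64(0.05813893686084864))
```

The medium spool is seated (top at 59.4 mm, within 1 mm of centre). Large next.

>>> {"op": "apply_moves", "data": {"motion": [{"tx": -1.8, "ty": -3.3, "tz": 0, "turn": 0, "jaw": 1}, {"tx": -3.6, "ty": -6.6, "tz": 0, "turn": 0, "jaw": 1}, {"tx": -5.3, "ty": -9.9, "tz": 0, "turn": 0, "jaw": 1}, {"tx": -6.5, "ty": -12, "tz": 0, "turn": 0, "jaw": 1}, {"tx": -7.1, "ty": -13.1, "tz": 0, "turn": 0, "jaw": 1}]}}

```text
time_s: 11.12
position: [0.4174, -0.146, 0.1292]
tool_rot: [[0.203, 0.979, 0.011], [0.979, -0.203, -0.009], [-0.006, 0.013, -1.0]]
ft_force: [-0.5, -0.0, 0.3]
grip_width: 0.0853
```

>>> {"op": "apply_moves", "data": {"motion": [{"tx": 0, "ty": 0, "tz": 0, "turn": 0, "jaw": 1}, {"tx": 0, "ty": 0, "tz": 0, "turn": 0, "jaw": 1}]}}

```text
time_s: 11.28
position: [0.4171, -0.1461, 0.1292]
tool_rot: [[0.205, 0.979, 0.011], [0.979, -0.205, -0.009], [-0.006, 0.012, -1.0]]
ft_force: [0.8, -0.0, 0.1]
grip_width: 0.0855
```

```bash
python3 go.py .4204 -.1464 .10
```

```text
t 11.28 pos [ 0.4171 -0.1461  0.1292] w 0.0855 F [ 0.8 -0.   0.1] cm [0.05 0.29 2.93] turn -0.3 z [ 0.0108 -0.0086 -0.9999]
```

>>> {"op": "apply_moves", "data": {"motion": [{"tx": 0, "ty": 0.3, "tz": 1, "turn": 0, "jaw": 1}, {"tx": 0, "ty": 0.3, "tz": 2.5, "turn": 0, "jaw": 1}, {"tx": 0, "ty": 0.3, "tz": 2.9, "turn": 0, "jaw": 1}, {"tx": 0, "ty": 0.3, "tz": 2.9, "turn": 0, "jaw": 1}]}}

```text
time_s: 11.62
position: [0.4207, -0.1464, 0.0994]
tool_rot: [[0.204, 0.979, 0.009], [0.979, -0.204, -0.007], [-0.005, 0.01, -1.0]]
ft_force: [-0.3, 0.3, -0.3]
grip_width: 0.0854
```

```bash
python3 go.py .4204 -.1464 .042
```

```text
t 11.62 pos [ 0.4207 -0.1464  0.0994] w 0.0854 F [-0.3  0.3 -0.3] cm [ 0.03 -0.09  5.74] turn -0.26 z [ 0.009  -0.0073 -0.9999]
```

>>> {"op": "apply_moves", "data": {"motion": [{"tx": 0, "ty": -0.1, "tz": 1.5, "turn": 0, "jaw": 1}, {"tx": 0, "ty": -0.1, "tz": 3, "turn": 0, "jaw": 1}, {"tx": 0, "ty": -0.1, "tz": 4.5, "turn": 0, "jaw": 1}, {"tx": 0, "ty": -0.1, "tz": 5.6, "turn": 0, "jaw": 1}, {"tx": 0, "ty": -0.1, "tz": 5.6, "turn": 0, "jaw": 1}]}}

```text
time_s: 12.03
position: [0.4202, -0.1462, 0.0423]
tool_rot: [[0.204, 0.979, 0.007], [0.979, -0.204, -0.006], [-0.004, 0.008, -1.0]]
ft_force: [-0.8, 0.3, 0.1]
grip_width: 0.0856
```

```bash
python3 go.py .4204 -.1464 .043; python3 seen.py s11
```

```text
t 12.03 pos [ 0.4202 -0.1462  0.0423] w 0.0856 F [-0.8  0.3  0.1] cm [-0.01  0.03 -0.07] turn -0.24 z [ 0.007  -0.0058 -1.    ]
red 152 zmin/max [0.0043 0.0064 0.0456 0.0484] mean [ 0.4375 -0.1697  0.0256] x 0.41678972430119765 0.4523357541865882 y -0.17829612131626119 -0.1460043797186062
```

View pics/s11.png

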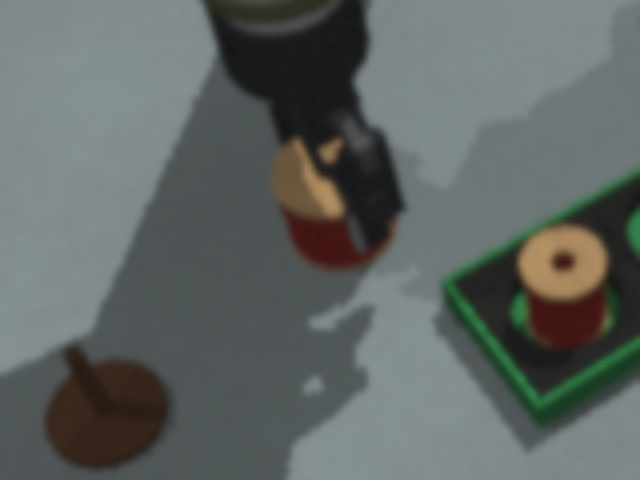

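The jaws straddle the large spool (crop 340,200). The stand is upright at (105,410) and the medium spool is seated at (563,290). Closing the jaws.

>>> {"op": "apply_moves", "data": {"motion": [{"tx": 0, "ty": 0, "tz": 0, "turn": 0, "jaw": 0.7}, {"tx": 0, "ty": 0, "tz": 0, "turn": 0, "jaw": 0.5}, {"tx": 0, "ty": 0, "tz": 0, "turn": 0, "jaw": 0.3}, {"tx": 0, "ty": 0, "tz": 0, "turn": 0, "jaw": 0.1}, {"tx": 0, "ty": 0, "tz": 0, "turn": 0, "jaw": 0}], "squeeze": 45}}

```text
time_s: 12.5
position: [0.4209, -0.1466, 0.0445]
tool_rot: [[0.203, 0.979, 0.01], [0.979, -0.203, -0.008], [-0.005, 0.011, -1.0]]
ft_force: [-1.1, 1.6, 7.7]
grip_width: 0.0622
```

>>> {"op": "apply_moves", "data": {"motion": [{"tx": 0, "ty": 0, "tz": 0, "turn": 0, "jaw": 0}, {"tx": 0, "ty": 0, "tz": -1, "turn": 0, "jaw": 0}, {"tx": 0, "ty": 0, "tz": -3, "turn": 0, "jaw": 0}, {"tx": 0, "ty": 0, "tz": -6, "turn": 0, "jaw": 0}, {"tx": 0, "ty": 0, "tz": -7.5, "turn": 0, "jaw": 0}]}}

```text
time_s: 12.92
position: [0.4208, -0.1463, 0.1223]
tool_rot: [[0.203, 0.979, 0.012], [0.979, -0.203, -0.009], [-0.007, 0.014, -1.0]]
ft_force: [0.3, -0.3, -0.7]
grip_width: 0.0624
```

```bash
python3 go.py .5815 -.0143 .12; python3 seen.py s12
```

```text
t 12.92 pos [ 0.4208 -0.1463  0.1223] w 0.0624 F [ 0.3 -0.3 -0.7] cm [16.19 13.05  0.3 ] turn -0.22 z [ 0.0124 -0.0094 -0.9999]
red 236 zmin/max [0.0831 0.0854 0.1228 0.1262] mean [ 0.4409 -0.1643  0.1013] x 0.41813202362176766 0.45366095089194114 y -0.17805907530176313 -0.12913550064972243
```

>>> {"op": "apply_moves", "data": {"motion": [{"tx": 3.2, "ty": 2.6, "tz": 0, "turn": 0, "jaw": 0}, {"tx": 6.4, "ty": 5.2, "tz": 0, "turn": 0, "jaw": 0}, {"tx": 9.6, "ty": 7.8, "tz": 0, "turn": 0, "jaw": 0}, {"tx": 12.6, "ty": 10.2, "tz": 0, "turn": 0, "jaw": 0}, {"tx": 15.2, "ty": 12.3, "tz": 0, "turn": 0, "jaw": 0}]}}

```text
time_s: 13.38
position: [0.5743, -0.0208, 0.1248]
tool_rot: [[0.202, 0.979, 0.016], [0.979, -0.202, -0.012], [-0.008, 0.018, -1.0]]
ft_force: [1.4, 0.1, -1.1]
grip_width: 0.0629
```

>>> {"op": "apply_moves", "data": {"motion": [{"tx": 0.2, "ty": 0.1, "tz": 0, "turn": 0, "jaw": 0}, {"tx": 0.2, "ty": 0.1, "tz": 0, "turn": 0, "jaw": 0}]}}

```text
time_s: 13.55
position: [0.5763, -0.0176, 0.1241]
tool_rot: [[0.2, 0.98, 0.016], [0.98, -0.199, -0.011], [-0.008, 0.018, -1.0]]
ft_force: [-1.1, -0.6, -0.6]
grip_width: 0.0629
```

```bash
python3 go.py .5815 -.0143 .08
```

```text
t 13.55 pos [ 0.5763 -0.0176  0.1241] w 0.0629 F [-1.1 -0.6 -0.6] cm [0.46 0.37 4.42] turn -0.01 z [ 0.0156 -0.0113 -0.9998]
```

>>> {"op": "apply_moves", "data": {"motion": [{"tx": 0.5, "ty": 0.4, "tz": 1, "turn": 0, "jaw": 0}, {"tx": 0.5, "ty": 0.4, "tz": 2.5, "turn": 0, "jaw": 0}, {"tx": 0.5, "ty": 0.4, "tz": 4, "turn": 0, "jaw": 0}, {"tx": 0.5, "ty": 0.4, "tz": 4.4, "turn": 0, "jaw": 0}, {"tx": 0.5, "ty": 0.4, "tz": 4.4, "turn": 0, "jaw": 0}]}}

```text
time_s: 13.97
position: [0.5808, -0.0145, 0.0788]
tool_rot: [[0.201, 0.98, 0.012], [0.98, -0.201, -0.011], [-0.008, 0.014, -1.0]]
ft_force: [0.7, 0.2, -0.2]
grip_width: 0.0625
```

```bash
python3 go.py .5815 -.0143 .047
```

```text
t 13.97 pos [ 0.5808 -0.0145  0.0788] w 0.0625 F [ 0.7  0.2 -0.2] cm [0.06 0.02 3.18] turn -0.08 z [ 0.0124 -0.0106 -0.9999]
```

>>> {"op": "apply_moves", "data": {"motion": [{"tx": 0.1, "ty": 0, "tz": 0.8, "turn": 0, "jaw": 0}, {"tx": 0.1, "ty": 0, "tz": 1.6, "turn": 0, "jaw": 0}, {"tx": 0.1, "ty": 0, "tz": 2.3, "turn": 0, "jaw": 0}, {"tx": 0.1, "ty": 0, "tz": 2.8, "turn": 0, "jaw": 0}, {"tx": 0.1, "ty": 0, "tz": 3.0, "turn": 0, "jaw": 0}]}}

```text
time_s: 14.38
position: [0.5811, -0.014, 0.0485]
tool_rot: [[0.201, 0.98, 0.011], [0.98, -0.201, -0.011], [-0.008, 0.013, -1.0]]
ft_force: [-6.0, -0.2, 16.7]
grip_width: 0.0627
```

>>> {"op": "apply_moves", "data": {"motion": [{"tx": 0, "ty": 0, "tz": 0.1, "turn": 0, "jaw": 0}, {"tx": 0, "ty": 0, "tz": 0.1, "turn": 0, "jaw": 0}]}}

```text
time_s: 14.55
position: [0.581, -0.014, 0.0485]
tool_rot: [[0.201, 0.98, 0.012], [0.98, -0.201, -0.011], [-0.008, 0.013, -1.0]]
ft_force: [-4.1, 1.4, 9.2]
grip_width: 0.0626
```

```bash
python3 go.py .5815 -.0143 .047; python3 seen.py s13
```

```text
t 14.55 pos [ 0.581  -0.014   0.0485] w 0.0626 F [-4.1  1.4  9.2] cm [-0.02  0.05  0.15] turn -0.07 z [ 0.0115 -0.0109 -0.9999]
red 218 zmin/max [0.0087 0.011  0.0507 0.0517] mean [ 0.5942 -0.0379  0.0298] x 0.5702770828259307 0.6121465484106601 y -0.046866782913308834 -0.006279329477185479
```

Touched down. Releasing and retreating.

>>> {"op": "apply_moves", "data": {"motion": [{"tx": 0, "ty": 0, "tz": 0, "turn": 0, "jaw": 0.6}, {"tx": 0, "ty": 0, "tz": 0, "turn": 0, "jaw": 1}, {"tx": 0, "ty": 0, "tz": 0, "turn": 0, "jaw": 1}, {"tx": 0, "ty": 0, "tz": -0.5, "turn": 0, "jaw": 1}, {"tx": 0, "ty": 0, "tz": -1.5, "turn": 0, "jaw": 1}]}}

```text
time_s: 15.02
position: [0.5804, -0.0137, 0.0631]
tool_rot: [[0.201, 0.98, 0.01], [0.98, -0.201, -0.01], [-0.008, 0.011, -1.0]]
ft_force: [-0.1, 0.4, 0.3]
grip_width: 0.0854
```

>>> {"op": "apply_moves", "data": {"motion": [{"tx": 0, "ty": 0, "tz": -3, "turn": 0, "jaw": 1}, {"tx": 0, "ty": 0, "tz": -6, "turn": 0, "jaw": 1}, {"tx": -3, "ty": -3, "tz": -10, "turn": 0, "jaw": 1}, {"tx": -5, "ty": -7, "tz": -13, "turn": 0, "jaw": 1}, {"tx": -8, "ty": -11, "tz": -14, "turn": 0, "jaw": 1}]}}

```text
time_s: 15.43
position: [0.4862, -0.0556, 0.1934]
tool_rot: [[0.199, 0.98, 0.014], [0.98, -0.199, -0.012], [-0.009, 0.016, -1.0]]
ft_force: [0.4, -1.0, 1.3]
grip_width: 0.0854
```

>>> {"op": "apply_moves", "data": {"motion": [{"tx": 0, "ty": -3, "tz": -2, "turn": 0, "jaw": 1}, {"tx": 0, "ty": -6, "tz": -4, "turn": 0, "jaw": 1}, {"tx": 0, "ty": -6, "tz": -4, "turn": 0, "jaw": 1}, {"tx": 0, "ty": -6, "tz": -4, "turn": 0, "jaw": 1}]}}

```text
time_s: 15.77
position: [0.4264, -0.0431, 0.2344]
tool_rot: [[0.2, 0.98, 0.018], [0.98, -0.2, -0.014], [-0.01, 0.02, -1.0]]
ft_force: [0.1, 0.4, -0.3]
grip_width: 0.0856
```

```bash
python3 - <<'E'
from h import *
for n in('scene','top'):
    im,d=get_image(n); save('f_'+n,im)
    for k,c,r in(('small',(.5995,.0752),.03),('large',(.5815,-.0143),.045),('med',(.563,-.1035),.04),('tape',(.4442,.2995),.05),('tube',(.4457,.142),.05),('stand',(.423,-.3136),.05)):
        try: a=disc(n,im,d,c,r); print(n,k,a[0].round(4),round(a[1],4),round(a[2],4),a[3],round(a[4],4))
        except Exception as e: print(n,k,e)
print(telemetry.observe()['position'],telemetry.observe()['time_s'])
E
```

```text
scene small [0.5999 0.0752] 0.016 0.0592 105 0.062
scene large [ 0.5806 -0.0155] 0.0334 0.0595 533 0.0622
scene med [ 0.5635 -0.1032] 0.0241 0.0595 302 0.0616
scene tape [0.4454 0.2997] 0.0338 0.0473 185 0.0511
scene tube [0.446  0.1411] 0.0241 0.0492 94 0.0524
scene stand [ 0.4255 -0.3171] 0.0034 0.0677 23 0.0716
top small [0.5996 0.0763] 0.0151 0.0592 114 0.0621
top large [ 0.5816 -0.0136] 0.0321 0.0593 617 0.0628
top med [ 0.5629 -0.1022] 0.0231 0.0593 314 0.0622
top tape [0.4443 0.3008] 0.0323 0.0478 289 0.0519
top tube [0.4453 0.1431] 0.023 0.0499 108 0.0532
top stand [ 0.4224 -0.312 ] 0.0046 0.0685 17 0.0729
[ 0.42728442 -0.04331993  0.23261643] 15.8667
```

View pics/f_scene.png

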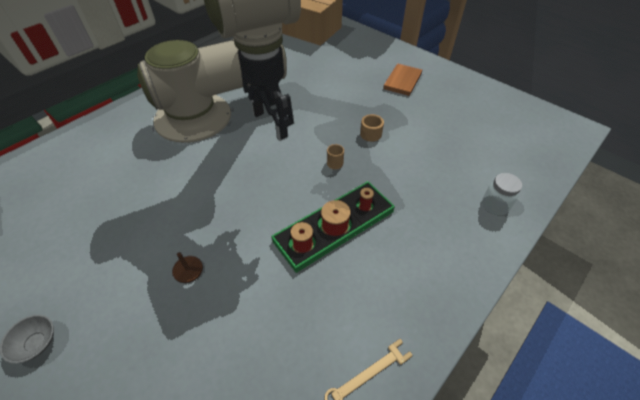

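All three spools are upright in their wells: (302,237), (336,217) and (366,198). The stand is upright at (187,268), the tape roll and tube haven't moved, and the arm is clear. Handing in.

```bash
python3 -c "
from rig import close_job
print(close_job())"
```

```text
the job is handed in; nothing more can be done
None
```

All three spools are packed in the wells that fit them, and I handed the job in at about 16 s of robot time; the hand-in gives no verdict. I drew the small spool straight up off the pin, and set each spool down under force feedback before letting go.

My last checks, from both cameras:

- **Spools:** each centre is within about 2 mm of its well's centre. Their tops stand at 59.2–59.5 mm, where 59 mm is fully down. All look upright; I did not measure the tilt.
- **Tape roll and tube:** upright and within about 1 mm of where they started.
- **Stand:** upright on the bench with its pin tip still at about 70 mm. The two views put the tip up to 6 mm apart, on only about 20 pixels each, so I can't say whether the stand shifted by a few millimetres.
- **Arm:** about 0.23 m up with the gripper open, touching nothing.

No check failed. The only other disagreement was 1–2 mm between the two cameras, which is within their calibration.

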